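# Fit the two blade inserts into the vegetable chopper

## Robot

A 7-joint arm with a two-finger parallel gripper is mounted at the origin on a cart in front of the work surface, level with it; the furniture and walls round the work are solid. World frame = base frame: x ahead of the robot, y to its left, z up, the work surface at z = 0. Lengths are in m, angles in rad, forces in N, time in s.
With the tool pointing down it reaches from about 0.425 to 0.875 m from the base axis. Payload 4.7 kg.
Tool frame: the origin (TCP) lies at the very end of the fingers, on their centre line; the grasp point (between the pads) lies 19 mm behind it (robot.grasp_offset is the distance from the TCP to the grasp point, in m); z points along the fingers, y is the line along which they close (so a half turn about z gives the same grasp; the last joint's range is limited). The gripper opens to 85 mm and grips with 20 to 120 N. Pads are 22 mm wide; open, the fingers measure 114 mm over their backs; the gripper's body (76 mm by 85 mm) begins 54 mm behind the grasp point. The pads swing forward as they close: fully open they stand 13 mm farther back than shut.
Start: joints at [-1.17, 0.321, -0.07, 1.45, 0.023, 1.371, -0.057], TCP at [0.245, 0.602, 0.231] pointing down, gripper open.
Joint ranges: [-2.86, 2.86], [-0.3, 2.09], [-1.38, 1.24], [0.06, 2.45], [-1.56, 4.7], [0.09, 2.05], [-2.69, 2.69]. Speed limits (rad/s): [2.57, 2.57, 3.14, 3.14, 3.14, 3.14, 3.14].

## Interface

Orientations are given as a unit quaternion [x, y, z, w].
In Python, from cell import robot gives the robot as it stands.
- The arm moves only by the shell command python3 -m creep 'ROWS'. ROWS is text: rows parted by semicolons, each of 5 numbers parted by spaces: the opening, from -1 (shut) to 1 (fully open), then the shift along the world's x, y, z in cm, then the turn about the world's z in rad. A call has 1 to 12 rows; each row shifts and turns the commanded pose from where the row before left it; what a row does not reach is not made up. A row lasts 1/8 s, in which the tool goes at most 62.5 mm and 10.7 degrees, less where a joint would pass 70% of its speed; a pose out of reach is approached as far as the arm can. A call is refused whole if a number of a shift passes 6.25 or a number of a turn 0.188, either way. A call with a gripper value outside its range is refused whole. The fingers move at their own pace and stop on an object; the grip force is fixed at half the most. Time passes only in rows, so rows that do not move let the fingers close. It gives the time, the measured TCP pose, the force, the opening and the grip force at its end, in the units of the state.
- robot.get_state(): the state, without advancing time (a new reading comes with each control period).
- robot.get_image(name): name is "scene" or "top" or "wrist"; returns a dict with "image" (480x640x3 uint8, red, green, blue), "mtx" (3x3 intrinsics, pixels), "D" ([k1, k2, p1, p2, k3] as OpenCV has them; the pictures are not rectified), "rvec" (rotation vector, rad) and "tvec" (3), from world to camera coordinates, as OpenCV has them; the wrist camera has in their place "hand_eye" (4x4, takes a point from camera to tool coordinates, whose origin is the TCP and whose axes are the flange's). Camera axes: x right, y down, z forward; pixel columns grow to the right and rows downward; lengths in m; the calibration is good to about 2 mm. A picture is of the moment at which its call begins: read the wrist's pose just before it. There is no depth.
- robot.close_job(): hands the job in; it is judged then, once.
The state is a dict: "clock": time; "q": joint angles; "joint_vel": joint speeds; "tau": joint torques, N m; "position": TCP position; "tool_rot": TCP orientation; "wrist_force": force on the tool from outside, world axes, zero at the start; "moment": the same for the moment, N m; "grip_width": opening from 0.0 (shut) to 1.0 (fully open); "grip_force": force on a finger pad.
Only numpy, scipy, OpenCV 4.12 (cv2) and the standard library are available. Lean on these libraries where they do the work, as an engineer would, in place of code of your own. Each camera call takes 0.05 s, during which the arm holds its last target. There are 200 camera calls.

## Task

Get the vegetable chopper ready for lunch prep: fit the square dicing grid and the round wedge cutter from the white board into the matching openings of the chopper's deck. Each goes in slanted, its tongue first under the edge of the opening on the robot's side, and is then swung down and pressed at its grip end until it lies flat and its green spring catch snaps over it. Leave the jars, ramekins and the stone cup on the counter where they are.

Things in the scene. Friction and masses are not known exactly. Their poses are not given: they have to be found in the camera images.
- chopper: vegetable chopper, fixed on the counter: clear box 130 (x) x 234 (y) mm, white deck with two openings, deck top 72 mm up, deck plate 5 mm thick. Origin: centre of the underside; z up; -x is the tongue side, toward the robot, +x the catch side (turned up to 15 degrees). Its lid stands open at the -y end (from y = -107 mm, leaning outward, to 0.3 m high)
- square_opening (a point): centre of the rectangular opening (92 mm in x, 79 mm in y), 9.5 mm below the deck's top, at the height of the seat ledges along its two y sides and its +x side; axes as the chopper. Under the deck at its -x edge is free space for the tongue. The seated square grid has its origin here, axes as the chopper's, nearly flush with the deck
- round_opening (a point): the same for the round opening (diameter 87 mm): its centre at the height of the seat ledges, 9.5 mm below the deck's top, free space for the tongue under the deck at its -x edge. The seated round wedge cutter has its origin here, axes as the chopper's
- square_grid: square dicing grid: black frame 90 mm (x) by 76 mm (y) with steel blades, 9 mm thick, 0.14 kg, lying right side up on the white board. Origin: centre of the underside; z up; +x to the grip edge (x = +45 mm), -x to the tongue edge (x = -45). An upright green grip fin, 9 mm thick (along y), 22 mm long (along x), stands at x = +22 from z = 9 to 37: take it from above, fingers closing along y
- square_grid_grip (a point): middle of the square grid's fin, 26 mm above its underside, 11 mm below the fin's top
- square_grid_tongue (a point): tip of the square grid's tongue, 54 mm to -x of its origin: a flat tongue 40 mm wide, 3.2 mm thick, level with the underside (z = 0 to 3.2), that sticks out 9 mm from the frame's edge
- round_wedger: round wedge cutter: black ring 84 mm in diameter with radial steel blades, 9 mm thick, 0.14 kg, lying right side up on the white board. Origin: centre of the underside; z up; +x to the grip edge (x = +42 mm), -x to the tongue edge (x = -42). An upright green grip fin, 9 mm thick (along y), 22 mm long (along x), stands at x = +19 from z = 9 to 37: take it from above, fingers closing along y
- round_wedger_grip (a point): middle of the round cutter's fin, 26 mm above its underside, 11 mm below the fin's top
- round_wedger_tongue (a point): tip of the round cutter's tongue, 51 mm to -x of its origin: a flat tongue 22 mm wide, 3.2 mm thick, level with the underside (z = 0 to 3.2), that sticks out 9 mm from the ring
- square_catch (a joint): green spring catch on the deck at the middle of the square opening's +x edge, 16 mm wide and high. 0 = forward, its nose 5 mm over the opening, underside 0.4 mm above the deck, top sloped; grows in m as it is pushed back to +x (up to 0.008). An edge pressed down on the slope drives it back 5 mm against 5 to 10 N; it springs back to 0 over an insert that is fully down
- round_catch (a joint): the same spring catch at the middle of the round opening's +x edge, with the same values
- salt_ramekin: bystander: white ramekin, 70 mm wide, 42 mm high; origin at the underside
- butter_ramekin: bystander: cream ramekin with a small spreader in it, 62 mm wide, 86 mm high
- stone_cup: bystander: brown-grey stoneware cup, 68 mm wide, 62 mm high
- jar: bystander: glass jar with a green cap, 68 mm wide, 84 mm high
- spice_jar: bystander: slim spice jar with a green cap, 46 mm wide, 106 mm high
Not all that is in view belongs to the job. Leave any blue look-alike of the round_wedger alone.

How it is judged:
At the end, for the whole second after the job is handed in: Both inserts lie at rest in their own openings: origin within 5 mm of the opening's point and within -2.5 to +2 mm of the seat height, flat to 0.05 rad and turned no more than 0.15 rad from the chopper's x axis, with each spring catch back forward over the insert (joint below 1.5 mm) (distance between square_grid and square_opening below 0.005 m and z of square_grid in the frame of square_opening between -0.0025 and 0.002 m and angle between the z axis of each of square_grid, round_wedger and the z axis of chopper, either way round below 0.05 rad and angle between the x axis of each of square_grid, round_wedger and the x axis of chopper, either way round below 0.15 rad and value of joint each of square_catch, round_catch below 0.0015 m and linear speed of each of square_grid, round_wedger below 0.02 m/s and distance between round_wedger and round_opening below 0.005 m and z of round_wedger in the frame of round_opening between -0.0025 and 0.002 m); the robot touches nothing.
It fails at once if a jar, the cup or a ramekin on the counter is pushed more than 30 mm or knocked over (distance of any of salt_ramekin, butter_ramekin, stone_cup, jar, spice_jar from where it was at the start of the episode above 0.03 m or angle between any of salt_ramekin, butter_ramekin, stone_cup, jar, spice_jar's own z axis and vertical above 0.6 rad).
It also fails if it takes over 53 s, if anything falls off the work surface, if the arm or the gripper's body presses on something with over 40 N, if the wrist force passes 120 N, or if a joint passes its speed limit or range.

## Working session

There is one attempt and no reset: what is moved stays moved. The work goes in short steps, Python scripts to look and compute and a shell command to move; the robot and the scene stay as the last step left them, time stands still between calls to the robot, and variables do not carry over. Pictures are saved under pics/ and viewed, at most 10 in all, crops included, and the job is handed in when it is done.

```bash
ls; mkdir -p pics; cat > h.py <<'E'
import numpy as np, cv2
from cell import robot
from scipy.spatial.transform import Rotation as R
def grab(name,save=None):
    s=robot.get_state(); d=robot.get_image(name)
    if name=="wrist":
        T=np.eye(4);T[:3,:3]=R.from_quat(s["tool_rot"]).as_matrix();T[:3,3]=s["position"]
        C=T@np.array(d["hand_eye"])
    else:
        C=np.eye(4);r=cv2.Rodrigues(np.array(d["rvec"],float))[0];C[:3,:3]=r.T;C[:3,3]=-r.T@np.array(d["tvec"]).ravel()
    d["C"]=C
    if save: cv2.imwrite(save,d["image"][:,:,::-1])
    return d
def rays(d,px):
    u=cv2.undistortPoints(np.array(px,float).reshape(-1,1,2),np.array(d["mtx"]),np.array(d["D"])).reshape(-1,2)
    return d["C"][:3,3],np.c_[u,np.ones(len(u))]@d["C"][:3,:3].T
def plane(d,px,z):
    o,v=rays(d,px); return o+v*((z-o[2])/v[:,2])[:,None]
def proj(d,P):
    W=np.linalg.inv(d["C"]);return cv2.projectPoints(np.array(P,float).reshape(-1,1,3),cv2.Rodrigues(W[:3,:3])[0],W[:3,3],np.array(d["mtx"]),np.array(d["D"]))[0].reshape(-1,2)
def tri(d1,p1,d2,p2):
    o1,v1=rays(d1,p1);o2,v2=rays(d2,p2);v1=v1[0]/np.linalg.norm(v1[0]);v2=v2[0]/np.linalg.norm(v2[0])
    t=np.linalg.lstsq(np.c_[v1,-v2],o2-o1,rcond=None)[0];a=o1+t[0]*v1;b=o2+t[1]*v2
    return (a+b)/2,np.linalg.norm(a-b)
E
python3 - <<'E'
from h import *
for n in("scene","top"):
    d=grab(n,f"pics/{n}0.png");print(n,d["C"][:3,3].round(3))
s=robot.get_state();print(s)
E
```

```text
pics
scene [-0.112 -0.685  0.702]
top [0.346 0.237 1.103]
{'clock': 0.1, 'q': array([-1.16990683,  0.32178085, -0.07008677,  1.45153564,  0.02257643,
        1.37078319, -0.05689668]), 'joint_vel': array([ 0.00047295, -0.00142489,  0.00040312, -0.00221946, -0.00033229,
       -0.00113   ,  0.00035721]), 'tau': array([-4.92363142e-04, -4.94878829e+01, -3.84287210e-01, -3.15208912e+01,
        1.31406641e-02,  7.42862409e-03,  2.31917380e-05]), 'position': array([0.24504924, 0.60153323, 0.23032082]), 'tool_rot': array([ 1.92177631e-01,  9.81359780e-01, -8.49967524e-04, -1.32150256e-04]), 'wrist_force': array([-0.60386372, -0.30841413,  0.93796631]), 'moment': array([ 0.02729639, -0.04906043,  0.00083315]), 'grip_force': 0.0, 'grip_width': 1.0014178589137863}
```

View pics/top0.png

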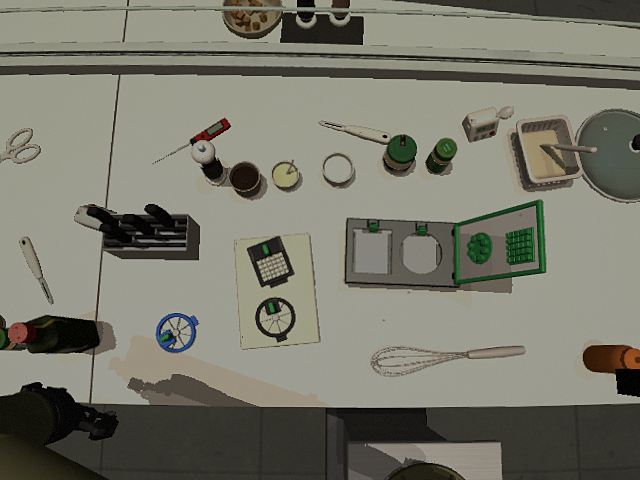

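View pics/scene0.png

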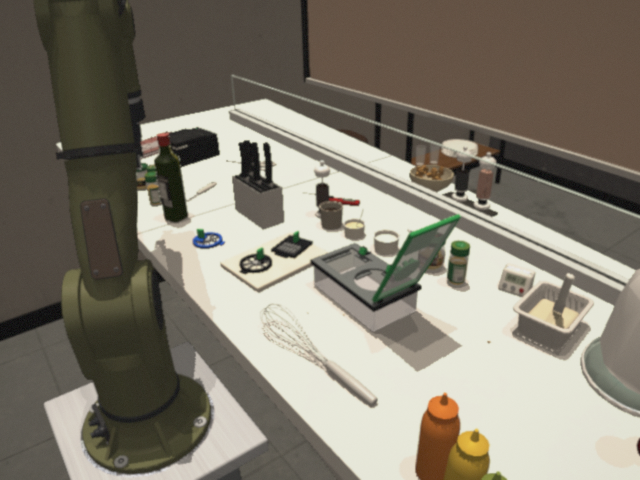

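```bash
python3 - <<'E'
from h import *
t=grab("top");s=grab("scene")
def comps(d,lo,hi,box,amin=15):
    hsv=cv2.cvtColor(d["image"],cv2.COLOR_RGB2HSV);m=cv2.inRange(hsv,lo,hi)
    x0,y0,x1,y1=box;mm=np.zeros_like(m);mm[y0:y1,x0:x1]=m[y0:y1,x0:x1]
    n,l,st,c=cv2.connectedComponentsWithStats(mm)
    return [(c[i].round(1),st[i].tolist()) for i in range(1,n) if st[i][4]>=amin]
G=((45,90,30),(85,255,255))
for nm,d,b in(("top",t,(235,215,445,350)),("scene",s,(235,230,400,290))):
    print(nm);[print(*c) for c in comps(d,*G,b)]
print("fins@.05",plane(t,[(267,248),(273,307)],.05).round(3))
print("origins",plane(t,[(270,262),(275,318)],.02).round(3))
print("chopper corners",plane(t,[(347,219),(346,282),(455,288),(373,250),(420,253),(373,226),(421,229)],.072).round(3))
print("board",plane(t,[(235,240),(309,234),(319,342),(241,348)],.01).round(3))
E
```

```text
top
[372.8 226.7] [369, 223, 9, 8, 63]
[421.3 230. ] [417, 226, 10, 9, 77]
[265.  248.9] [262, 244, 7, 11, 55]
[271.2 307. ] [268, 302, 7, 11, 61]
scene
[295.5 237.5] [293, 232, 6, 11, 48]
[259.7 254.3] [257, 248, 7, 12, 55]
[362.4 251. ] [359, 248, 8, 7, 43]
[389.4 271.5] [379, 252, 21, 38, 153]
fins@.05 [[0.545 0.33  0.05 ]
 [0.422 0.315 0.05 ]]
origins [[0.52  0.325 0.02 ]
 [0.402 0.312 0.02 ]]
chopper corners [[ 0.603  0.164  0.072]
 [ 0.472  0.167  0.072]
 [ 0.461 -0.053  0.072]
 [ 0.538  0.112  0.072]
 [ 0.532  0.015  0.072]
 [ 0.588  0.111  0.072]
 [ 0.582  0.011  0.072]]
board [[0.569 0.403 0.01 ]
 [0.584 0.243 0.01 ]
 [0.353 0.22  0.01 ]
 [0.339 0.383 0.01 ]]
```

```bash
python3 -m creep '1 3.4 -4.7 2 0.1;1 3.4 -4.7 2 0.1;1 3.4 -4.7 2 0.1;1 3.4 -4.7 2 0.1;1 3.4 -4.7 2 0.1;1 3.4 -4.7 2 0.1;1 0 0 0 0;1 0 0 0 0'; python3 - <<'E'
from h import *
d=grab("wrist","pics/w1.png");print(np.array(d["hand_eye"]).round(3),d["C"].round(3))
E
```

```text
clock: 1.2
position: [0.4489, 0.3203, 0.3511]
tool_rot: [-0.106, 0.994, 0.0, -0.0]
wrist_force: [0.0, -0.0, 0.2]
grip_width: 1.0
grip_force: 0.0
[[ 0.    -0.953 -0.303  0.078]
 [ 1.     0.001 -0.001 -0.   ]
 [ 0.001 -0.303  0.953 -0.143]
 [ 0.     0.     0.     1.   ]] [[-0.212  0.931  0.296  0.373]
 [ 0.977  0.202  0.064  0.304]
 [ 0.     0.303 -0.953  0.494]
 [ 0.     0.     0.     1.   ]]
```

View pics/w1.png

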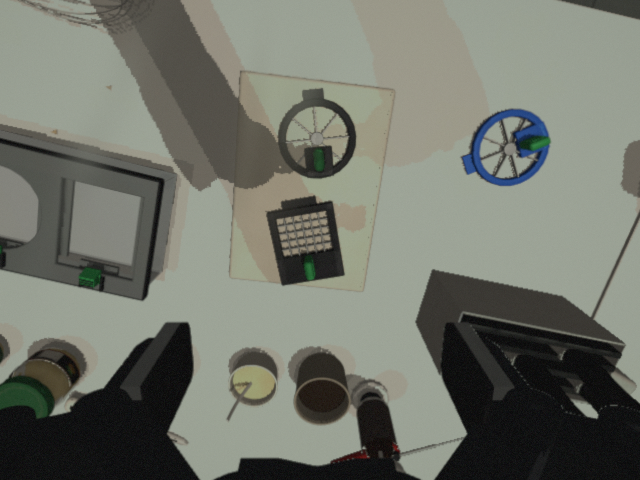

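```bash
python3 -m creep '1 0 -6 0 -0.06;1 0 -6 0 -0.06;1 0 -4 0 -0.06;1 0 0 0 -0.06;1 0 0 0 0'; cat >> h.py <<'E'
import pickle
def store(d,f): pickle.dump({k:np.array(d[k]) for k in("image","mtx","D","C")},open(f,"wb"))
def load(f): return pickle.load(open(f,"rb"))
E
python3 - <<'E'
from h import *
d=grab("wrist","pics/w2.png");store(d,"w2.pkl")
E
```

```text
clock: 1.88
position: [0.4488, 0.161, 0.3512]
tool_rot: [0.013, 1.0, 0.0, -0.0]
wrist_force: [-0.1, 1.2, 0.3]
grip_width: 1.0
grip_force: 0.0
```

View pics/w2.png

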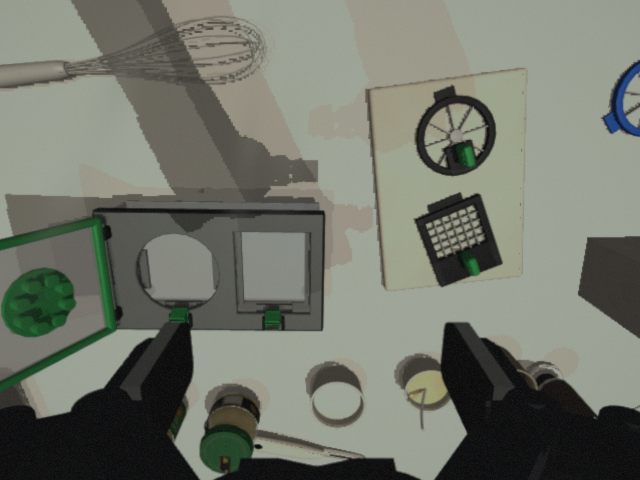

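```bash
python3 - <<'E'
from h import *
d2=load("w2.pkl");w=grab("wrist");he=np.array(w["hand_eye"])
T=np.eye(4);T[:3,:3]=R.from_quat([-.106,.994,0,0]).as_matrix();T[:3,3]=[.4489,.3203,.3511]
d1=dict(image=cv2.imread("pics/w1.png")[:,:,::-1].copy(),mtx=d2["mtx"],D=d2["D"],C=T@he);store(d1,"w1.pkl")
def green(d,b):
    x0,y0,x1,y1=b;hsv=cv2.cvtColor(d["image"],cv2.COLOR_RGB2HSV)[y0:y1,x0:x1]
    m=cv2.inRange(hsv,(45,90,30),(85,255,255));c=max(cv2.findContours(m,0,2)[0],key=cv2.contourArea)+[x0,y0]
    (cx,cy),_,_=cv2.minAreaRect(c);return (cx,cy),c
def dark(d,b):
    x0,y0,x1,y1=b;g=d["image"][y0:y1,x0:x1].max(2);m=(g<75).astype(np.uint8)*255
    c=max(cv2.findContours(m,0,1)[0],key=cv2.contourArea)+[x0,y0];return c
for nm,b1,b2 in(("grid",(296,240,325,285),(455,240,490,280)),("round",(305,135,335,175),(450,135,480,170))):
    p1,_=green(d1,b1);p2,_=green(d2,b2);print(nm,"fin",p1,p2,[np.round(x,4) for x in tri(d1,[p1],d2,[p2])])
for nm,B in(("grid",((255,190,350,290),(405,185,510,290))),("round",((272,82,362,183),(410,80,500,180)))):
    for d,b in zip((d1,d2),B):
        c=dark(d,b);h=cv2.convexHull(c);P=plane(d,h.reshape(-1,2),.017)[:,:2].astype(np.float32)
        r=cv2.minAreaRect(P);print(nm,"minrect",np.round(r[0],4),np.round(r[1],4),round(r[2],1))
        a=cv2.approxPolyDP(h,3,True).reshape(-1,2);print(a.tolist());print(plane(d,a,.017)[:,:2].round(3).tolist())
pass
for nm,b1,b2 in(("sqcatch",(75,262,108,295),(258,305,290,330)),):
    p1,_=green(d1,b1);p2,_=green(d2,b2);print(nm,p1,p2,[np.round(x,4) for x in tri(d1,[p1],d2,[p2])])
p,_=green(d2,(165,305,193,330));print("rcatch",p,plane(d2,[p],.085))
im=d2["image"][195:335,85:335,::-1];cv2.imwrite("pics/c2.png",cv2.resize(im,None,fx=3.2,fy=3.2,interpolation=cv2.INTER_CUBIC))
E
```

```text
grid fin (308.70269775390625, 267.2162170410156) (470.2930908203125, 262.9827575683594) [array([0.543 , 0.3312, 0.0404]), np.float64(0.0008)]
round fin (319.0, 159.0) (465.38238525390625, 155.0294189453125) [array([0.4233, 0.3169, 0.0374]), np.float64(0.0003)]
grid minrect [0.5205 0.3217] [0.1006 0.0758] 21.9
[[330, 201], [343, 274], [282, 284], [267, 213], [282, 202], [314, 196]]
[[0.469, 0.34], [0.552, 0.374], [0.58, 0.306], [0.498, 0.273], [0.481, 0.287], [0.467, 0.321]]
grid minrect [0.5201 0.3223] [0.1011 0.0771] 21.9
[[478, 194], [501, 263], [442, 286], [415, 219], [428, 205], [450, 196]]
[[0.469, 0.341], [0.552, 0.376], [0.58, 0.308], [0.496, 0.272], [0.48, 0.286], [0.47, 0.31]]
round minrect [0.4065 0.3113] [0.0808 0.0837] 47.7
[[321, 90], [348, 115], [355, 143], [350, 158], [338, 171], [309, 177], [284, 160], [278, 144], [279, 130], [286, 115]]
[[0.356, 0.304], [0.374, 0.338], [0.401, 0.352], [0.417, 0.351], [0.434, 0.341], [0.447, 0.311], [0.435, 0.28], [0.419, 0.271], [0.405, 0.269], [0.388, 0.273]]
round minrect [0.4043 0.3113] [0.0846 0.0849] 64.6
[[451, 86], [487, 108], [495, 131], [485, 158], [475, 168], [455, 175], [429, 167], [420, 157], [416, 143], [418, 125], [434, 92]]
[[0.354, 0.303], [0.377, 0.342], [0.401, 0.353], [0.429, 0.345], [0.44, 0.336], [0.447, 0.314], [0.437, 0.285], [0.426, 0.275], [0.411, 0.269], [0.392, 0.271], [0.36, 0.286]]
sqcatch (89.59268188476562, 276.5982971191406) (272.0, 318.5) [array([0.5864, 0.1095, 0.0794]), np.float64(0.0005)]
rcatch (178.5, 314.5) [[0.57602094 0.01212788 0.085     ]]
```

View pics/c2.png

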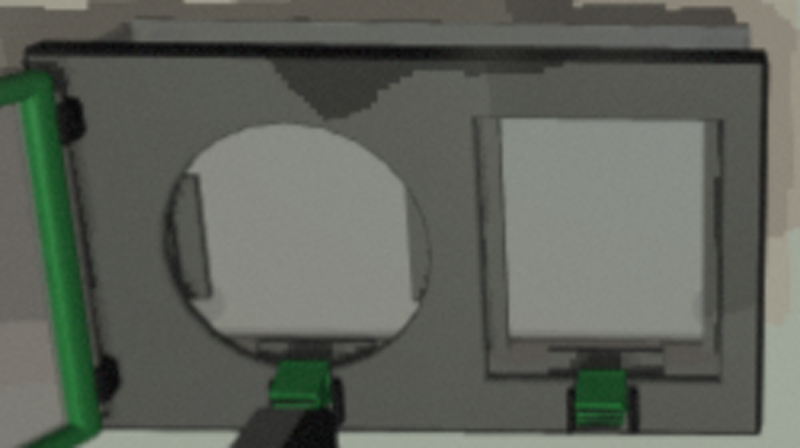

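```bash
python3 - <<'E'
from h import *
d1,d2=load("w1.pkl"),load("w2.pkl")
for n,a,b in(("grid tr",(343,274),(501,263)),("grid br",(282,284),(442,286)),("grid left",(267,213),(415,219)),("board",(395,90),(526,69)),("board2",(364,291),(522,276)),("ring max",(355,143),(495,131)),("board3",(230,277),(385,290))):
    print(n,[np.round(x,4) for x in tri(d1,[a],d2,[b])])
c=lambda p:(np.array(p)/3.2+[85,195])
Q={k:plane(d2,c(v),.072)[:,:2] for k,v in dict(deck=[(28,48),(768,58),(758,432)],sq=[(475,118),(722,118),(720,380),(488,378)],rd=[(165,240),(432,250),(290,123),(305,365)],cat=[(302,365),(602,375)]).items()}
for k,v in Q.items(): print(k,v.round(4).tolist())
print("sq centre",Q["sq"].mean(0),"rd",Q["rd"].mean(0))
f=lambda a,b:np.degrees(np.arctan2(*(b-a)[::-1]))
print("yaw",f(Q["deck"][0],Q["deck"][1])-90,f(Q["deck"][2],Q["deck"][1])-180,f(Q["sq"][3],Q["sq"][2])-90,f(Q["sq"][0],Q["sq"][1])-90)
for z in(.066,.072,.078):print(z,np.linalg.norm(np.diff(plane(d2,c([(28,48),(768,58)]),z),axis=0)))
# deck height: square opening corners in w1, deck corner
im=d1["image"][110:310,0:190,::-1];cv2.imwrite("pics/c1.png",cv2.resize(im,None,fx=3,fy=3,interpolation=cv2.INTER_CUBIC))
E
```

```text
grid tr [array([0.5503, 0.3737, 0.0218]), np.float64(0.0002)]
grid br [array([0.5761, 0.3056, 0.026 ]), np.float64(0.0)]
grid left [array([0.4971, 0.2725, 0.0163]), np.float64(0.0015)]
board [array([0.3395, 0.3808, 0.0118]), np.float64(0.0006)]
board2 [array([0.5715, 0.4057, 0.0102]), np.float64(0.0012)]
ring max [array([0.4006, 0.3516, 0.0214]), np.float64(0.0001)]
board3 [array([0.5888, 0.2419, 0.0061]), np.float64(0.0005)]
deck [[0.4646, -0.0631], [0.4733, 0.1687], [0.6054, 0.1627]]
sq [[0.4907, 0.0747], [0.4926, 0.1536], [0.5853, 0.1502], [0.5826, 0.0715]]
rd [[0.5298, -0.0302], [0.5355, 0.0568], [0.4909, 0.0155], [0.5761, 0.0101]]
cat [[0.5761, 0.0091], [0.5824, 0.1102]]
sq centre [0.53780359 0.11248902] rd [0.53308912 0.01304428]
yaw -2.166430423612141 -2.5663653610702113 -1.9920030882836244 -1.4032422956201174
0.066 0.2351707491923565
0.072 0.2318750273706924
0.078 0.22857930554902836
```

View pics/c1.png

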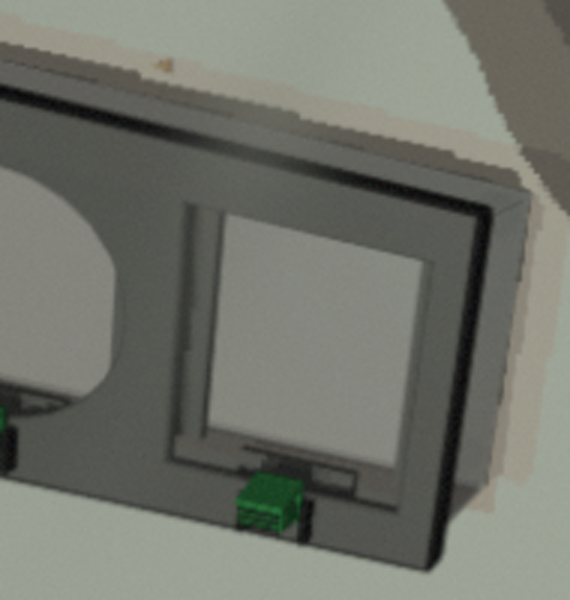

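```bash
python3 - <<'E'
from h import *
d1,d2=load("w1.pkl"),load("w2.pkl")
a=np.array([(490,208),(190,205),(433,262),(398,508),(172,460)])/3+[0,110]
b=np.array([(768,58),(475,118),(722,118),(720,380),(488,378)])/3.2+[85,195]
P=[]
for p,q in zip(a,b):
    r=tri(d1,[p],d2,[q]);print(r[0].round(4),round(r[1],4));P.append(r[0])
print(np.mean(P[1:],0), plane(d1,a[1:],.072).mean(0))
E
```

```text
[0.4737 0.1688 0.0663] 0.0019
[0.4917 0.0741 0.0694] 0.0005
[0.4935 0.1535 0.0702] 0.0007
[0.5847 0.1503 0.0722] 0.001
[0.5843 0.0707 0.0684] 0.0001
[0.53854755 0.11215073 0.07004963] [0.53781905 0.11314269 0.072     ]
```

```bash
python3 -m creep '0 3.2 5.2 0 0.136;0 3.2 5.2 0 0.136;-0.2 3.2 5.2 0 0.136;-0.4 0 1.5 -5 0;-0.4 0 0 -6 0;-0.4 0 0 -6 0;-0.4 0 0 -6 0;-0.4 0 0 0 0;-0.4 0 0 0 0'; python3 - <<'E'
from h import *
d=grab("wrist","pics/w3.png");s=robot.get_state();print(R.from_quat(s["tool_rot"]).as_matrix()[:,1],s["position"])
E
```

```text
clock: 3.1
position: [0.5462, 0.3324, 0.1235]
tool_rot: [-0.19, 0.982, 0.001, 0.001]
wrist_force: [-0.4, 0.2, 1.1]
grip_width: 0.297
grip_force: 0.0
[-0.37290922  0.92786701  0.00123556] [0.54694142 0.33263178 0.12464919]
```

View pics/w3.png

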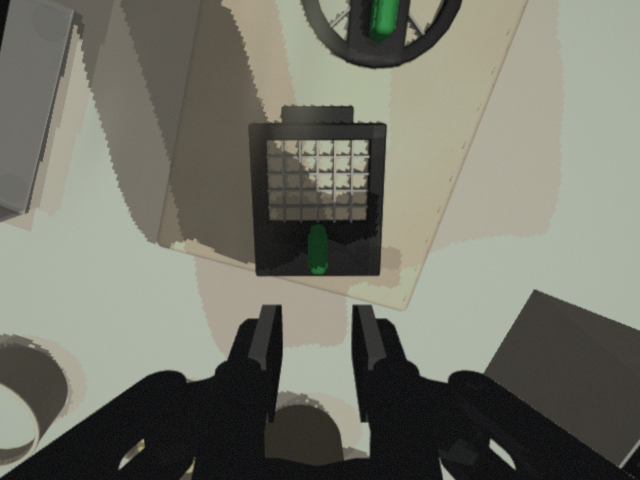

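```bash
python3 -m creep '-0.4 -0.2 -0.1 -5 0;-0.4 0 0 -4 0;-0.4 0 0 -1 0;-0.4 0 0 0 0;-1 0 0 0 0;-1 0 0 0 0;-1 0 0 0 0;-1 0 0 0 0;-1 0 0 0 0'
```

```text
clock: 4.28
position: [0.5453, 0.3314, 0.0244]
tool_rot: [-0.189, 0.982, 0.001, 0.002]
wrist_force: [-0.3, 0.3, 6.1]
grip_width: 0.09
grip_force: 60.7
```

```bash
python3 -m creep '-1 0 0 4 0;-1 0 0 5 0;-1 -2 -5 1 -0.083;-1 -2 -5 0 -0.083;-1 -2 -5 0 -0.083;-1 -2 -5 0 -0.083;-1 -1.2 -2.1 0 -0.083;-1 0 0 0 0;-1 0 0 0 0'; python3 - <<'E'
from h import *
d=grab("wrist","pics/w4.png");s=robot.get_state();print(R.from_quat(s["tool_rot"]).as_matrix()[:,1],s["position"])
E
```

```text
clock: 5.4
position: [0.452, 0.1101, 0.1221]
tool_rot: [0.016, 1.0, 0.001, 0.001]
wrist_force: [-0.0, -0.0, -0.5]
grip_width: 0.09
grip_force: 59.5
[3.14657056e-02 9.99504500e-01 8.14312686e-04] [0.45194114 0.1103035  0.12188724]
```

View pics/w4.png

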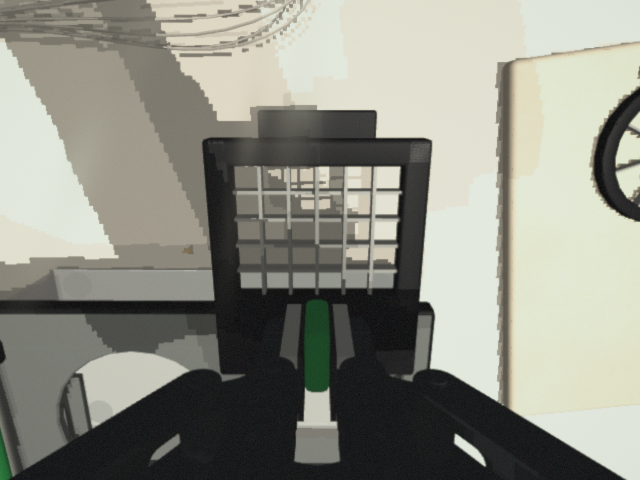

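```bash
python3 -m creep '-1 0 0 -3 0;-1 0 0 0 0;-1 0 0 -0.4 0;-1 0 0 0 0'; python3 -m creep '-1 0 0 -0.3 0;-1 0 0 0 0';python3 -m creep '-1 0 0 -0.3 0;-1 0 0 0 0'
```

```text
clock: 5.95
position: [0.4517, 0.1093, 0.0879]
tool_rot: [0.017, 1.0, 0.0, 0.0]
wrist_force: [-0.0, 0.8, -0.7]
grip_width: 0.093
grip_force: 59.5
clock: 6.2
position: [0.4512, 0.109, 0.0844]
tool_rot: [0.017, 1.0, 0.0, 0.0]
wrist_force: [-0.7, 0.5, -1.0]
grip_width: 0.095
grip_force: 59.5
clock: 6.45
position: [0.4516, 0.1091, 0.0824]
tool_rot: [0.017, 1.0, 0.0, 0.0]
wrist_force: [-3.8, 0.2, 6.2]
grip_width: 0.094
grip_force: 60.6
```

```bash
python3 -m creep '-1 0 0 -0.3 0;-1 0 0 0 0'; python3 -m creep '-1 0 0 -0.3 0;-1 0 0 0 0'
cat >> h.py <<'E'
def tilt(dx_edge=.067,name="wrist"):
    # -x top edge of the held frame: ray in tool plane; fin-to-edge distance dx_edge; returns image column profile
    d=grab(name);g=d["image"][:,290:346].max(2).mean(1);return d,g
E
python3 - <<'E'
from h import *
d,g=tilt();print(g[60:260:3].round().astype(int).tolist())
e=cv2.imread("pics/w4.png").max(2)[:,290:346].mean(1);print(e[60:260:3].round().astype(int).tolist())
E
```

```text
clock: 6.7
position: [0.4516, 0.1092, 0.0821]
tool_rot: [0.017, 1.0, 0.001, -0.0]
wrist_force: [-11.9, -3.1, 27.9]
grip_width: 0.09
grip_force: 64.0
clock: 6.95
position: [0.4522, 0.1099, 0.0807]
tool_rot: [0.017, 1.0, 0.001, 0.0]
wrist_force: [-15.6, -3.0, 38.3]
grip_width: 0.091
grip_force: 70.3
[230, 230, 230, 230, 230, 230, 230, 230, 230, 229, 225, 225, 225, 224, 224, 223, 192, 114, 86, 85, 83, 82, 80, 79, 77, 75, 56, 55, 68, 67, 65, 64, 63, 62, 61, 51, 199, 198, 198, 195, 127, 190, 195, 122, 174, 190, 127, 166, 178, 171, 163, 150, 87, 157, 159, 154, 145, 113, 112, 113, 100, 81, 118, 107, 107, 107, 107]
[230, 230, 230, 230, 230, 230, 228, 227, 227, 227, 226, 224, 224, 224, 222, 193, 188, 77, 86, 84, 82, 81, 79, 77, 75, 73, 53, 56, 67, 65, 63, 61, 60, 58, 57, 52, 156, 179, 178, 171, 175, 134, 172, 88, 169, 169, 123, 163, 160, 160, 117, 113, 83, 150, 120, 113, 112, 111, 111, 111, 85, 83, 114, 107, 106, 106, 105]
```

```bash
python3 -m creep '-1 0 0 -0.3 0;-1 0 0 0 0'; python3 -m creep '-1 0 0 -0.3 0;-1 0 0 0 0'
python3 - <<'E'
from h import *
d,g=tilt();print(g[60:260:3].round().astype(int).tolist())
E
```

```text
clock: 7.25
position: [0.4521, 0.11, 0.0801]
tool_rot: [0.017, 1.0, 0.002, -0.0]
wrist_force: [-25.0, -5.1, 57.9]
grip_width: 0.095
grip_force: 89.8
clock: 7.5
position: [0.4521, 0.11, 0.0795]
tool_rot: [0.017, 1.0, 0.002, -0.0]
wrist_force: [-32.5, -8.2, 79.6]
grip_width: 0.092
grip_force: 105.1
[229, 229, 229, 229, 229, 229, 229, 229, 229, 228, 224, 224, 224, 223, 223, 223, 208, 156, 80, 83, 82, 80, 79, 77, 76, 74, 55, 54, 66, 66, 65, 64, 63, 62, 60, 57, 201, 200, 200, 198, 136, 161, 192, 127, 179, 189, 155, 142, 180, 175, 171, 166, 94, 166, 157, 147, 147, 114, 113, 112, 105, 84, 121, 107, 107, 107, 106]
```

```bash
python3 -m creep '-1 0 0 3 0;-1 0 0 3 0;-1 4 0.1 0 0;-1 4 0 0 0;-1 3.5 0 0 0;-1 0 0 0 0;-1 0 0 0 0'; python3 - <<'E'
from h import *
d=grab("wrist","pics/w5.png");store(d,"w5.pkl");s=robot.get_state();print(R.from_quat(s["tool_rot"]).as_matrix()[:,1],s["position"])
E
```

```text
clock: 8.43
position: [0.5653, 0.1099, 0.1287]
tool_rot: [0.017, 1.0, -0.0, -0.001]
wrist_force: [-0.0, 0.6, -0.3]
grip_width: 0.096
grip_force: 85.7
[ 3.35153731e-02  9.99438202e-01 -3.48897777e-06] [0.56510953 0.11002154 0.12895234]
```

View pics/w5.png

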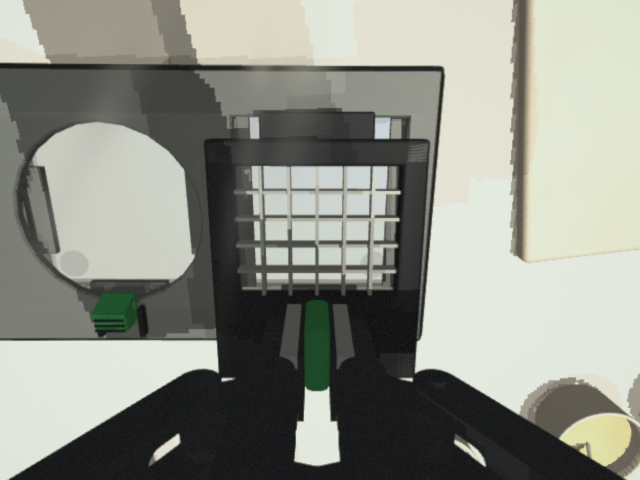

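```bash
python3 - <<'E'
from h import *
d=load("w5.pkl")
for n,p,z in(("openedge",[(231,116),(411,116)],.0715),("tip",[(258,112),(377,111)],.1176),("frame",[(205,140),(430,140)],.1236),("round",[(17,190),(203,215),(100,121),(125,297)],.0715)):
    P=plane(d,p,z);print(n,P[:,:2].round(4).tolist(),P.mean(0).round(4))
E
```

```text
openedge [[0.4902, 0.0739], [0.4928, 0.1542]] [0.4915 0.1141 0.0715]
tip [[0.4886, 0.0922], [0.4896, 0.1329]] [0.4891 0.1125 0.1176]
frame [[0.497, 0.0745], [0.4995, 0.15]] [0.4982 0.1122 0.1236]
round [[0.5203, -0.0289], [0.535, 0.0562], [0.4905, 0.0153], [0.5764, 0.0119]] [0.5305 0.0136 0.0715]
```

```bash
python3 -m creep '-1 0.5 0.2 -1 0;-1 0 0 -1.5 0;-1 0 0 0 0;-1 0 0 -0.2 0'; python3 -m creep '-1 0 0 -0.2 0;-1 0 0 -0.1 0';python3 -m creep '-1 0 0 -0.2 0;-1 0 0 0 0'
```

```text
clock: 8.98
position: [0.5712, 0.112, 0.1022]
tool_rot: [0.017, 1.0, 0.0, -0.0]
wrist_force: [-0.1, 0.0, -1.9]
grip_width: 0.089
grip_force: 85.7
clock: 9.22
position: [0.5713, 0.112, 0.0995]
tool_rot: [0.017, 1.0, 0.0, 0.0]
wrist_force: [0.3, -0.2, -1.1]
grip_width: 0.095
grip_force: 85.7
clock: 9.48
position: [0.5711, 0.1119, 0.0972]
tool_rot: [0.017, 1.0, 0.0, -0.0]
wrist_force: [-0.2, -0.6, -1.2]
grip_width: 0.094
grip_force: 85.7
```

```bash
python3 -m creep '-1 0 0 -0.3 0;-1 0 0 0 0'; python3 -m creep '-1 0 0 -0.3 0;-1 0 0 0 0';python3 -m creep '-1 0 0 -0.2 0;-1 0 0 0 0'
```

```text
clock: 9.72
position: [0.572, 0.1121, 0.0964]
tool_rot: [0.017, 1.0, 0.001, 0.001]
wrist_force: [-3.9, -0.2, 8.8]
grip_width: 0.095
grip_force: 88.2
clock: 9.98
position: [0.5739, 0.1121, 0.096]
tool_rot: [0.017, 1.0, 0.001, 0.003]
wrist_force: [-4.3, -1.6, 19.0]
grip_width: 0.092
grip_force: 90.6
clock: 10.22
position: [0.5753, 0.1121, 0.0957]
tool_rot: [0.017, 1.0, 0.001, 0.004]
wrist_force: [-6.5, -1.8, 26.5]
grip_width: 0.095
grip_force: 92.3
```

```bash
python3 -m creep '-1 0 0 0.6 0;-1 0 0 0 0;-0.74 0 0 0 0;-0.74 0 0 0 0;-0.74 0 0 0 0'; python3 - <<'E'
from h import *
d,g=tilt();store(d,"w6.pkl");print(g[60:300:3].round().astype(int).tolist())
E
```

```text
clock: 10.85
position: [0.5716, 0.1123, 0.0958]
tool_rot: [0.017, 1.0, 0.0, 0.0]
wrist_force: [-1.4, -0.2, 7.0]
grip_width: 0.129
grip_force: 3.1
[142, 142, 142, 141, 141, 140, 140, 140, 140, 139, 138, 137, 137, 106, 203, 210, 210, 210, 210, 211, 211, 210, 60, 59, 59, 58, 57, 56, 49, 52, 53, 53, 53, 53, 53, 46, 57, 190, 202, 202, 201, 201, 201, 190, 149, 184, 202, 202, 202, 202, 202, 200, 158, 180, 200, 200, 200, 200, 200, 196, 142, 170, 196, 196, 196, 196, 196, 195, 139, 124, 193, 193, 191, 191, 189, 189, 161, 27, 39, 42]
```

```bash
cat >> h.py <<'E'
def span(d,v,c=318,th=90):
    g=d["image"][v-1:v+2].max(2).mean(0);r=[c,c]
    for k,s in((0,-1),(1,1)):
        while 0<r[k]+s<640 and g[r[k]+s]<th:r[k]+=s
    return r
E
python3 - <<'E'
from h import *
for f,vs in(("w5.pkl",(120,128,145,155)),("w6.pkl",(130,136,148,156,162))):
    d=load(f);o=d["C"][:3,3]
    for v in vs:
        l,r=span(d,v);W=.040 if r-l<150 else .076
        a,b=rays(d,[(l,v),(r,v)])[1]
        t=W/np.linalg.norm((b-a));print(f,v,l,r,(o+t*(a+b)/2).round(4))
E
```

```text
w5.pkl 120 259 374 [0.4919 0.1121 0.1162]
w5.pkl 128 260 373 [0.4947 0.112  0.1144]
w5.pkl 145 163 423 [0.498  0.1051 0.1432]
w5.pkl 155 174 410 [0.5021 0.1039 0.1311]
w6.pkl 130 265 364 [0.5028 0.1136 0.0592]
w6.pkl 136 265 364 [0.5051 0.1135 0.06  ]
w6.pkl 148 137 417 [0.5042 0.1037 0.1194]
w6.pkl 156 144 417 [0.5066 0.1043 0.1171]
w6.pkl 162 150 416 [0.5086 0.1047 0.1144]
```

```bash
python3 -m creep '-1 0 0 0 0;-1 0 0 0 0;-1 0 0 0 0;-1 -0.4 0.05 0 0;-1 -0.4 0.05 0 0;-1 0 0 0 0'; python3 -m creep '-1 -0.4 0 0 0;-1 -0.2 0 0 0;-1 0 0 0 0'; python3 - <<'E'
from h import *
d,g=tilt();store(d,"w7.pkl");print(g[60:190:2].round().astype(int).tolist())
for v in range(96,140,6):print(v,span(d,v),plane(d,[(318,v)],.0595).round(4))
E
```

```text
clock: 11.65
position: [0.5629, 0.1129, 0.0953]
tool_rot: [0.017, 1.0, -0.0, -0.0]
wrist_force: [0.1, -0.8, 3.2]
grip_width: 0.093
grip_force: 63.1
clock: 12.02
position: [0.5568, 0.113, 0.0953]
tool_rot: [0.017, 1.0, 0.0, -0.0]
wrist_force: [1.7, -0.1, 3.0]
grip_width: 0.089
grip_force: 63.1
[226, 225, 225, 224, 221, 217, 216, 216, 216, 216, 214, 131, 85, 84, 92, 142, 143, 142, 142, 141, 141, 140, 140, 139, 139, 137, 136, 136, 136, 135, 135, 135, 135, 135, 134, 134, 134, 134, 134, 133, 107, 78, 47, 50, 51, 51, 52, 52, 52, 53, 53, 52, 48, 44, 60, 170, 200, 200, 200, 200, 200, 200, 200, 200, 198]
96 [318, 318] [[0.4751 0.1161 0.0595]]
102 [318, 318] [[0.4773 0.116  0.0595]]
108 [318, 318] [[0.4796 0.1159 0.0595]]
114 [318, 318] [[0.4819 0.1158 0.0595]]
120 [318, 318] [[0.4841 0.1158 0.0595]]
126 [318, 318] [[0.4864 0.1157 0.0595]]
132 [318, 318] [[0.4888 0.1156 0.0595]]
138 [318, 318] [[0.4911 0.1156 0.0595]]
```

```bash
python3 -m creep '-0.7 0 0 0 0;-0.6 0 0 0 0;-0.6 0 0 0 0;-0.5 0 0 2 0;-0.5 0 0 3 0;-1 0.5 0 0 0;-1 0 0 0 0;-1 0 0 0 0'; python3 - <<'E'
from h import *
d=grab("wrist","pics/w8.png");store(d,"w8.pkl");g=d["image"][:,290:346].max(2).mean(1)
print(g[60:250:3].round().astype(int).tolist())
m=cv2.inRange(cv2.cvtColor(d["image"],cv2.COLOR_RGB2HSV),(45,90,30),(85,255,255))
n,l,st,c=cv2.connectedComponentsWithStats(m)
for i in range(1,n):
    if st[i][4]>60:print(c[i].round(1),st[i])
E
```

```text
clock: 13.08
position: [0.5614, 0.1128, 0.144]
tool_rot: [0.017, 1.0, -0.0, -0.001]
wrist_force: [-0.7, -0.1, -0.1]
grip_width: -0.0
grip_force: 0.0
[208, 207, 204, 196, 196, 196, 103, 76, 132, 134, 133, 133, 131, 130, 130, 129, 129, 129, 129, 127, 126, 108, 53, 57, 58, 59, 59, 57, 50, 181, 182, 182, 182, 181, 165, 134, 181, 181, 181, 181, 180, 150, 180, 181, 181, 181, 181, 156, 174, 178, 178, 178, 178, 171, 134, 178, 178, 178, 177, 173, 35, 33, 35, 39]
[315.9 267.6] [ 304  241   25   54 1202]
[124.6 304.3] [ 102  287   44   37 1214]
```

```bash
python3 - <<'E'
from h import *
d=load("w8.pkl");print(plane(d,[(316,241),(316,295),(316,250)],.105).round(4),plane(d,[(318,125)],.071).round(4),plane(d,[(318,148)],.071).round(4))
E
python3 -m creep '-1 0 0 -2 0;-1 0 0 -0.5 0;-1 0 0 -0.5 0;-1 0 0 0 0'; python3 -m creep '-1 0 0 -0.4 0;-1 0 0 -0.4 0;-1 0 0 0 0'
```

```text
[[0.5402 0.113  0.105 ]
 [0.5664 0.1121 0.105 ]
 [0.5444 0.1129 0.105 ]] [[0.4919 0.1155 0.071 ]] [[0.5028 0.1152 0.071 ]]
clock: 13.62
position: [0.5621, 0.113, 0.1152]
tool_rot: [0.017, 1.0, -0.0, -0.0]
wrist_force: [-0.6, -0.8, 0.4]
grip_width: -0.003
grip_force: 0.0
clock: 14.0
position: [0.5625, 0.113, 0.1077]
tool_rot: [0.017, 1.0, 0.0, 0.0]
wrist_force: [0.8, -0.5, -0.6]
grip_width: 0.005
grip_force: 0.0
```

```bash
python3 -m creep '-1 0 0 -0.4 0;-1 0 0 0 0'; python3 -m creep '-1 0 0 -0.4 0;-1 0 0 0 0'; python3 -m creep '-1 0 0 -0.4 0;-1 0 0 0 0'
```

```text
clock: 14.25
position: [0.5621, 0.113, 0.1031]
tool_rot: [0.017, 1.0, 0.0, -0.0]
wrist_force: [-0.3, -0.5, 0.9]
grip_width: -0.002
grip_force: 0.3
clock: 14.5
position: [0.5626, 0.113, 0.0996]
tool_rot: [0.017, 1.0, 0.0, 0.0]
wrist_force: [0.2, -0.9, 3.2]
grip_width: 0.002
grip_force: 1.8
clock: 14.75
position: [0.5627, 0.113, 0.0994]
tool_rot: [0.017, 1.0, 0.001, 0.0]
wrist_force: [-8.4, -0.3, 25.4]
grip_width: 0.002
grip_force: 12.7
```

```bash
python3 -m creep '-1 0 0 -0.3 0;-1 0 0 0 0'; python3 -m creep '-1 0 0 -0.3 0;-1 0 0 0 0'
```

```text
clock: 15.0
position: [0.5628, 0.1131, 0.0993]
tool_rot: [0.017, 1.0, 0.001, 0.0]
wrist_force: [-14.7, -3.8, 41.3]
grip_width: -0.004
grip_force: 20.7
clock: 15.25
position: [0.563, 0.1131, 0.0992]
tool_rot: [0.017, 1.0, 0.002, 0.001]
wrist_force: [-22.2, -6.1, 58.6]
grip_width: 0.002
grip_force: 28.8
```

```bash
python3 -m creep '-1 0 0 4 0;-1 -1.4 0 6 0;0 -2.5 1.2 5.5 0;0 -2.5 1.2 5.5 0;0 -2.5 1.2 5.3 0;0 -2.5 1.2 0 0;0 0 0 0 0;0 0 0 0 0'; python3 - <<'E'
from h import *
d=grab("wrist","pics/w9.png");store(d,"w9.pkl");d2=load("w2.pkl")
def G(d,b):
    x0,y0,x1,y1=b;m=cv2.inRange(cv2.cvtColor(d["image"],cv2.COLOR_RGB2HSV)[y0:y1,x0:x1],(45,90,30),(85,255,255))
    n,l,st,c=cv2.connectedComponentsWithStats(m);return [((c[i]+[x0,y0]).round(1),(st[i]+[x0,y0,0,0,0]).tolist()) for i in range(1,n) if st[i][4]>40]
b=(130,220,420,335)
print(G(d2,b));print(G(d,b))
for D in(d2,d):
    for c,s in G(D,b):print(plane(D,[c,(s[0]+s[2]/2,s[1])],.082)[:,:2].round(4).tolist())
E
```

```text
clock: 16.25
position: [0.4482, 0.1604, 0.3513]
tool_rot: [0.017, 1.0, -0.001, -0.001]
wrist_force: [0.8, -0.7, -0.1]
grip_width: 0.502
grip_force: 0.0
[(array([178.9, 314.7]), [169, 307, 20, 16, 277]), (array([272.2, 318.6]), [264, 310, 17, 18, 286])]
[(array([274.5, 309. ]), [266, 285, 17, 44, 566]), (array([181.1, 317.5]), [172, 309, 20, 18, 305])]
[[0.5778, 0.0114], [0.5688, 0.0126]]
[[0.5849, 0.1101], [0.5748, 0.1109]]
[[0.5724, 0.1109], [0.545, 0.1126]]
[[0.579, 0.011], [0.5691, 0.0132]]
```

```bash
python3 - <<'E'
from h import *
d=load("w9.pkl");x0,y0,x1,y1=225,220,330,330
g=d["image"][y0:y1,x0:x1].max(2)
print(g[::6,::6])
m=(g<70).astype(np.uint8)*255;c=max(cv2.findContours(m,0,1)[0],key=cv2.contourArea)+[x0,y0]
h=cv2.convexHull(c);P=plane(d,h.reshape(-1,2),.071)[:,:2].astype(np.float32);print(cv2.minAreaRect(P))
cr=d["image"][195:345,85:345,::-1];cv2.imwrite("pics/c9.png",cv2.resize(cr,None,fx=3,fy=3,interpolation=cv2.INTER_CUBIC))
E
```

```text
[[ 97 101  94  83  81  89  89  89  92  90  92  92  90  91  92  91  92 135]
 [ 97  97  98  91  87  88  88  90  88  89  91  90  92  91  92  89  91 134]
 [ 98  97  91  90  79  81  82  82  83  83  83  83  81  88  87  90  91 137]
 [ 97  96  84  45  37  35  40  38  36  39  35  35  36  37  39  90  90 137]
 [ 97  96  80  43 144 133 144 136 143 147 112 147 146  77  34  86  90 137]
 [ 96  96  73  40 129 117 131 125 129 129 109 128 127  68  29  86  88 138]
 [ 96  97  71  36  84  93  90  81  88  86  82  95  95  54  34  90  89 137]
 [ 94  97  59  41 132 144 145 107 145 145 105 145 145  83  31  87  89 146]
 [ 96  95  56  38 113 144 142 103 142 141 109 141 143  80  33  86  85 145]
 [ 95  95  53  36  62  69  68  84  64  63 100  63  66  43  31  85  87 163]
 [ 93  93  62  38  64 138 139 109 141 140 111 143 140  81  28  84  87 164]
 [ 95  94  66  33  33  35  38  27  40  37  30  32  33  33  37  87  85 162]
 [ 90  94  75  39  31  35  36  32  48  48  31  36  32  31  37  83  91 164]
 [ 92  92  81  33  33  34  33  32 109  79  31  31  28  33  43  98  95 172]
 [ 91  92  86  43  34  37  29  33 123  84  34  30  29  32  40  94  93 172]
 [ 88  91  52  52  51  23  33  27 121  48  31  32  28  35  34  94  95 170]
 [ 92  91  55  51  21  19  87  63  72  72  56  88  88  87  89  93  93 171]
 [ 27  47  48  49  16  20  92  93 101 104  26  89  90  92  91  92  92 172]
 [ 25  52  51  47  18  16  91  50  51  59  30  91  92  91  90  91  91 172]]
((0.5466981530189514, 0.10341432690620422), (0.09598100185394287, 0.11062192171812057), 87.88140106201172)
```

```bash
python3 -m creep '-0.2 -0.8 5.2 0 0.116;-0.4 -0.8 5.2 0 0.116;-0.4 -0.9 5.2 0 0.117;-0.4 0 0 -6 0;-0.4 0 0 -6 0;-0.4 0 0 -6 0;-0.4 0 0 -4.8 0;-0.4 0 0 0 0;-0.4 0 0 0 0'; python3 - <<'E'
from h import *
d=grab("wrist","pics/w10.png");store(d,"w10.pkl");s=robot.get_state();Rm=R.from_quat(s["tool_rot"]).as_matrix();print(Rm[:,1],s["position"])
def ob(m,amin):
    for c in cv2.findContours(m,0,2)[0]:
        if cv2.contourArea(c)>amin: yield c
for c in ob(cv2.inRange(cv2.cvtColor(d["image"],cv2.COLOR_RGB2HSV),(45,90,30),(85,255,255)),150):
    print(cv2.minAreaRect(c),cv2.boundingRect(c))
m=(d["image"][:300].max(2)<70).astype(np.uint8)*255
for c in ob(m,2000):
    print("dark",cv2.boundingRect(c))
    P=plane(d,c.reshape(-1,2),.020)[:,:2].astype(np.float32);print(cv2.minEnclosingCircle(P))
g=d["image"].max(2);print(g[60:300:6,250:390:6])
E
```

```text
clock: 17.42
position: [0.4246, 0.3173, 0.1258]
tool_rot: [-0.156, 0.988, 0.0, 0.001]
wrist_force: [0.1, -0.1, 0.7]
grip_width: 0.302
grip_force: 0.0
[-0.30947388  0.95090696  0.00136908] [0.42490465 0.31787331 0.12662634]
((316.5, 248.5), (49.0, 19.0), 90.0) (307, 224, 20, 50)
dark (246, 119, 142, 156)
((0.40046411752700806, 0.3097682595252991), 0.047032833099365234)
[[166 165 166 168 168 167 169 168 167 167 169 166 168 168 169 168 169 168
  168 169 169 169 162 162]
 [167 164 166 167 168 169 167 169 168 168 170 166 168 170 170 170 169 170
  169 168 169 161 164 163]
 [164 163 166 167 167 169 169 168 168 167 168 168 168 169 169 170 170 169
  171 169 161 162 161 162]
 [164 162 165 166 169 168 168 167 167 167 169 168 170 169 170 168 171 169
  170 168 168 162 162 163]
 [119 147 161 168 167 168 166 168 166 167 167 168 167 169 171 169 170 172
  170 169 163 162 164 165]
 [161 157 156 146 123 121 158 166 168 166 168 170 169 170 169 171 171 170
  170 170 169 162 162 160]
 [154 161 164 165 164 161 158 152 138 117 152 169 169 170 171 170 169 170
  171 169 169 164 163 163]
 [153 158 163 166 166 
[... 2611 characters left out ...]
89  89  88  30  25  22  26  36  33  47  45  48  32  34  29  29  35
   27 141 147 146 148 145]
 [ 93  88  89 103 151  63  32  35  35  34  48  51  49  33  33  34  32  34
  161 162 160 160 156 159]
 [161 158 158 159 158 160 159  81  34  37  69 104  90  34  34  46 158 159
  160 159 161 162 160 161]
 [159 160 159 160 158 157 159 160 158 157 155 147 154 157 160 160 160 160
  161 160 159 160 159 159]
 [160 160 158 157 158 158 158 159 159 158 156 157 159 159 161 160 159 161
  161 167 161 161 163 161]
 [162 158 159 157 158 159 160 160 158 158 157 157 156 160 161 162 160 160
  172 169 170 171 169 161]
 [158 160 160 159 159 159 159 158 158 157 155 160 158 160 160 161 159 162
  172 171 171 170 171 172]]
```

```bash
python3 -m creep '-0.4 -0.2 -0.05 -5 0;-0.4 0 0 -4 0;-0.4 0 0 -1.1 0;-0.4 0 0 0 0;-1 0 0 0 0;-1 0 0 0 0;-1 0 0 0 0;-1 0 0 0 0;-1 0 0 0 0'
```

```text
clock: 18.6
position: [0.4229, 0.3178, 0.0257]
tool_rot: [-0.157, 0.988, 0.001, 0.002]
wrist_force: [-0.2, -0.2, 6.8]
grip_width: 0.09
grip_force: 60.7
```

```bash
python3 -m creep '-1 0 0 4 0;-1 0 0 6 0;-1 2.3 -5.1 1 -0.06;-1 2.3 -5.1 0 -0.06;-1 2.4 -5.1 0 -0.06;-1 2.4 -5.1 0 -0.06;-1 2.4 -5.1 0 -0.06;-1 2.4 -5.1 0 -0.05;-1 0 0 0 0;-1 0 0 0 0'; python3 - <<'E'
from h import *
d=grab("wrist","pics/w11.png");store(d,"w11.pkl");s=robot.get_state();print(s["position"])
g=d["image"].max(2);print(g[60:150:3,312:324].mean(1).round().astype(int).tolist())
print(g[60:200:4,200:440:8])
E
```

```text
clock: 19.85
position: [0.5629, 0.0108, 0.1333]
tool_rot: [0.018, 1.0, 0.0, -0.0]
wrist_force: [0.5, 1.0, -1.0]
grip_width: 0.092
grip_force: 59.5
[0.56276897 0.01186483 0.13325349]
[203, 121, 95, 129, 130, 130, 129, 127, 127, 126, 125, 124, 123, 123, 124, 119, 112, 122, 122, 120, 191, 211, 212, 205, 56, 68, 69, 68, 68, 66]
[[141 141 140 ... 228 227 228]
 [ 23  27  25 ...  51  47  51]
 [ 60  57  57 ...  83  84  85]
 ...
 [ 90  85  74 ... 144 144 144]
 [ 87  90  72 ... 142 143 142]
 [ 89  90  74 ... 143 142 142]]
```

```bash
python3 - <<'E'
from h import *
d=load("w11.pkl");g=d["image"].max(2)
print(g[118:135,318].tolist())
for v in(136,140,144):print(v,span(d,v),plane(d,[(x,v) for x in span(d,v)],.1228)[:,:2].round(4).tolist())
print("edge",plane(d,[(318,119)],.0715).round(4),"tip",plane(d,[(318,131),(318,132)],.1228).round(4))
for v in (170,200,230,260): print(v,g[v,215:440:5].tolist())
E
```

```text
[101, 136, 204, 210, 210, 210, 211, 213, 212, 212, 212, 205, 134, 65, 57, 63, 69]
136 [286, 347] [[0.4945, 0.0024], [0.4952, 0.0236]]
140 [286, 347] [[0.4958, 0.0023], [0.4965, 0.0236]]
144 [286, 347] [[0.4972, 0.0023], [0.4979, 0.0235]]
edge [[0.4905 0.0138 0.0715]] tip [[0.4932 0.0136 0.1228]
 [0.4935 0.0136 0.1228]]
170 [72, 72, 76, 79, 66, 74, 88, 197, 203, 207, 115, 55, 65, 74, 76, 78, 75, 69, 69, 66, 62, 63, 61, 60, 55, 53, 58, 56, 44, 37, 34, 162, 214, 214, 200, 150, 63, 112, 148, 149, 148, 146, 146, 146, 145]
200 [70, 74, 74, 43, 54, 58, 60, 52, 49, 62, 208, 208, 208, 208, 210, 210, 212, 211, 212, 212, 185, 212, 214, 213, 214, 213, 213, 213, 213, 213, 214, 197, 31, 38, 45, 51, 51, 49, 39, 144, 144, 143, 142, 141, 139]
230 [30, 30, 38, 47, 57, 67, 66, 66, 212, 212, 197, 102, 79, 211, 211, 212, 211, 214, 213, 214, 181, 213, 213, 213, 213, 214, 214, 214, 173, 70, 166, 213, 213, 213, 116, 122, 122, 26, 37, 50, 49, 43, 135, 138, 136]
260 [26, 28, 34, 77, 77, 75, 66, 76, 210, 210, 209, 210, 211, 211, 211, 211, 213, 92, 76, 77, 79, 80, 76, 74, 189, 213, 211, 213, 214, 213, 213, 212, 212, 211, 58, 101, 128, 131, 103, 27, 46, 45, 47, 93, 128]
```

```bash
python3 -m creep '-1 0.15 0.15 -2 0;-1 0 0 -1.2 0;-1 0 0 0 0;-1 0 0 -0.3 0;-1 0 0 0 0'; python3 -m creep '-1 0 0 -0.3 0;-1 0 0 0 0'
```

```text
clock: 20.52
position: [0.5655, 0.0123, 0.0996]
tool_rot: [0.017, 1.0, 0.0, 0.001]
wrist_force: [-0.6, 1.2, 3.3]
grip_width: 0.094
grip_force: 60.3
clock: 20.78
position: [0.5669, 0.0123, 0.0991]
tool_rot: [0.017, 1.0, 0.001, 0.002]
wrist_force: [-3.4, 1.0, 16.1]
grip_width: 0.091
grip_force: 62.2
```

```bash
python3 -m creep '-1 0 0 0.3 0;-1 0 0 0 0;-0.74 0 0 0 0;-0.74 0 0 0 0;-0.74 0 0 0 0;-0.74 0 0 0 0'; python3 - <<'E'
from h import *
d=grab("wrist","pics/w12.png");store(d,"w12.pkl");g=d["image"].max(2);print(g[60:200:2,312:324].mean(1).round().astype(int).tolist())
o=d["C"][:3,3]
for v in range(124,156,4):
    l,r=span(d,v)
    if r-l<20: continue
    a,b=rays(d,[(l,v),(r,v)])[1];t=.022/np.linalg.norm(b-a);print(v,l,r,(o+t*(a+b)/2).round(4))
E
```

```text
clock: 21.52
position: [0.5645, 0.0119, 0.098]
tool_rot: [0.017, 1.0, -0.0, -0.0]
wrist_force: [-0.4, 0.1, 0.4]
grip_width: 0.132
grip_force: 0.0
[129, 128, 128, 127, 126, 126, 124, 124, 124, 124, 123, 122, 122, 122, 122, 122, 122, 122, 121, 121, 122, 122, 122, 125, 132, 132, 133, 143, 106, 170, 211, 212, 212, 212, 212, 212, 212, 212, 212, 212, 212, 212, 213, 213, 141, 51, 50, 49, 48, 46, 42, 40, 41, 44, 43, 43, 43, 43, 45, 48, 44, 63, 64, 119, 189, 190, 190, 190, 190, 190]
152 294 342 [0.5065 0.0143 0.0406]
```

```bash
python3 - <<'E'
from h import *
d=load("w12.pkl");o=d["C"][:3,3];g=d["image"].max(2)
for v in range(149,172,2):
    l,r=span(d,v);a,b=rays(d,[(l,v),(r,v)])[1];t=.022/np.linalg.norm(b-a);print(v,l,r,(o+t*(a+b)/2).round(4))
print(plane(d,[(318,149)],.05),plane(d,[(318,149)],.055))
m=cv2.inRange(cv2.cvtColor(d["image"],cv2.COLOR_RGB2HSV),(45,90,30),(85,255,255));
for c in cv2.findContours(m,0,2)[0]:
    if cv2.contourArea(c)>100:print(cv2.boundingRect(c))
E
```

```text
149 316 341 [ 0.5224  0.0234 -0.1445]
151 294 342 [0.5061 0.0143 0.0405]
153 294 342 [0.5069 0.0143 0.0408]
155 294 342 [0.5078 0.0143 0.0411]
157 294 342 [0.5087 0.0142 0.0414]
159 294 342 [0.5095 0.0142 0.0416]
161 294 342 [0.5104 0.0142 0.0419]
163 294 342 [0.5113 0.0142 0.0422]
165 294 343 [0.5116 0.0144 0.0465]
167 294 343 [0.5125 0.0143 0.0468]
169 290 348 [0.5093 0.0145 0.0772]
171 285 353 [0.5066 0.0145 0.1015]
[[0.50429335 0.01437377 0.05      ]] [[0.50383717 0.01437799 0.055     ]]
(524, 321, 58, 48)
(298, 274, 34, 67)
(544, 255, 67, 76)
(0, 212, 45, 171)
(0, 44, 159, 436)
```

```bash
python3 -m creep '-1 0 0 0 0;-1 0 0 0 0;-1 0 0 0 0;-1 0 0 0.1 0;-1 -0.4 0.03 0 0;-1 -0.4 0.02 0 0;-1 0 0 0 0'; python3 -m creep '-1 -0.4 0 0 0;-1 -0.4 0 0 0;-1 0 0 0 0'; python3 - <<'E'
from h import *
d=grab("wrist","pics/w13.png");store(d,"w13.pkl");g=d["image"].max(2);print(g[60:200:2,312:324].mean(1).round().astype(int).tolist())
for v in range(110,150,3): print(v,span(d,v))
E
```

```text
clock: 22.45
position: [0.5561, 0.0127, 0.0993]
tool_rot: [0.017, 1.0, 0.0, -0.0]
wrist_force: [0.3, -0.7, -0.9]
grip_width: 0.085
grip_force: 58.5
clock: 22.82
position: [0.5484, 0.0124, 0.0993]
tool_rot: [0.017, 1.0, 0.0, -0.0]
wrist_force: [0.4, -0.5, -2.1]
grip_width: 0.086
grip_force: 58.5
[221, 220, 220, 220, 220, 220, 220, 220, 220, 218, 207, 206, 206, 206, 206, 205, 205, 193, 89, 78, 76, 86, 123, 123, 122, 122, 121, 120, 121, 120, 120, 119, 119, 119, 118, 118, 119, 118, 117, 118, 117, 118, 118, 117, 117, 126, 129, 129, 131, 127, 84, 39, 39, 41, 40, 41, 41, 42, 47, 49, 59, 60, 78, 188, 197, 197, 197, 197, 196, 196]
110 [318, 318]
113 [318, 318]
116 [318, 318]
119 [318, 318]
122 [318, 318]
125 [318, 318]
128 [318, 318]
131 [318, 318]
134 [318, 318]
137 [318, 318]
140 [318, 318]
143 [318, 318]
146 [318, 318]
149 [318, 318]
```

```bash
python3 -m creep '-1 -0.3 0 0 0;-1 0 0 0 0;-0.7 0 0 0 0;-0.7 0 0 0 0;-0.6 0 0 0 0'; python3 - <<'E'
from h import *
d=grab("wrist","pics/w14.png");store(d,"w14.pkl");g=d["image"].max(2);print(g[100:240:2,312:324].mean(1).round().astype(int).tolist())
m=cv2.inRange(cv2.cvtColor(d["image"],cv2.COLOR_RGB2HSV),(45,90,30),(85,255,255))[:, 250:390].copy()
for c in cv2.findContours(m,0,2)[0]:
    if cv2.contourArea(c)>100:print(cv2.boundingRect(c))
E
```

```text
clock: 23.5
position: [0.5455, 0.0128, 0.0994]
tool_rot: [0.017, 1.0, 0.0, -0.0]
wrist_force: [0.4, -0.4, -0.7]
grip_width: 0.198
grip_force: 0.0
[197, 142, 85, 74, 73, 81, 123, 122, 122, 121, 120, 120, 120, 119, 119, 119, 119, 119, 119, 118, 118, 118, 118, 118, 118, 118, 118, 117, 118, 127, 129, 129, 137, 111, 71, 50, 52, 53, 55, 52, 52, 90, 192, 200, 200, 200, 199, 199, 198, 202, 202, 202, 202, 202, 201, 201, 201, 201, 201, 201, 201, 201, 201, 201, 200, 196, 187, 184, 186, 187]
(45, 361, 39, 38)
(48, 283, 31, 70)
```

```bash
python3 -m creep '-0.6 0 0 3 0;-0.6 0 0 2.5 0;-1 0.8 0 0 0;-1 0 0 0 0;-1 0 0 0 0'; python3 - <<'E'
from h import *
d=grab("wrist","pics/w15.png");store(d,"w15.pkl");g=d["image"].max(2);print(g[100:200:2,312:324].mean(1).round().astype(int).tolist())
m=cv2.inRange(cv2.cvtColor(d["image"],cv2.COLOR_RGB2HSV),(45,90,30),(85,255,255))[:, 250:390].copy()
for c in cv2.findContours(m,0,2)[0]:
    if cv2.contourArea(c)>100:
        x,y,w,h=cv2.boundingRect(c);print(x+250,y,w,h,plane(d,[(x+250+w/2,y),(x+250+w/2,y+h)],.105).round(4).tolist())
E
```

```text
clock: 24.18
position: [0.5529, 0.0124, 0.1529]
tool_rot: [0.017, 1.0, -0.0, -0.001]
wrist_force: [-0.7, 0.4, -0.8]
grip_width: -0.002
grip_force: 0.0
[129, 129, 129, 128, 128, 127, 126, 126, 126, 125, 125, 125, 125, 124, 124, 124, 136, 136, 139, 112, 67, 57, 58, 61, 62, 61, 80, 195, 204, 205, 205, 204, 202, 202, 203, 204, 203, 204, 204, 203, 203, 203, 203, 203, 204, 203, 204, 204, 203, 203]
300 292 30 14 [[0.5603, 0.0111, 0.105], [0.5677, 0.0109, 0.105]]
303 231 24 46 [[0.5296, 0.0122, 0.105], [0.5525, 0.0114, 0.105]]
```

View pics/w15.png

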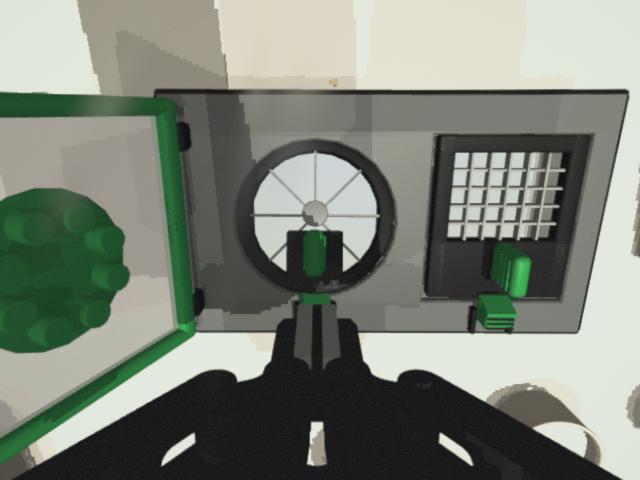

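```bash
python3 -m creep '-1 0.1 -0.05 -3 0;-1 0 0 -1 0;-1 0 0 0 0'; python3 -m creep '-1 0 0 -0.5 0;-1 0 0 0 0'; python3 -m creep '-1 0 0 -0.4 0;-1 0 0 0 0';python3 -m creep '-1 0 0 -0.4 0;-1 0 0 0 0';python3 -m creep '-1 0 0 -0.3 0;-1 0 0 0 0'
```

```text
clock: 24.6
position: [0.5539, 0.0119, 0.1135]
tool_rot: [0.017, 1.0, -0.0, -0.001]
wrist_force: [0.4, 0.1, 0.6]
grip_width: 0.0
grip_force: 0.0
clock: 24.85
position: [0.5561, 0.012, 0.1106]
tool_rot: [0.017, 1.0, 0.0, 0.002]
wrist_force: [1.6, -0.4, 2.9]
grip_width: -0.0
grip_force: 1.3
clock: 25.1
position: [0.5586, 0.0116, 0.1082]
tool_rot: [0.018, 1.0, 0.0, 0.004]
wrist_force: [4.6, -1.7, 6.8]
grip_width: 0.007
grip_force: 3.5
clock: 25.35
position: [0.556, 0.012, 0.1025]
tool_rot: [0.017, 1.0, 0.0, 0.002]
wrist_force: [2.1, -0.6, 3.7]
grip_width: -0.0
grip_force: 2.1
clock: 25.6
position: [0.556, 0.0121, 0.0996]
tool_rot: [0.017, 1.0, 0.0, 0.001]
wrist_force: [2.6, -0.4, 8.7]
grip_width: 0.004
grip_force: 4.4
```

```bash
python3 -m creep '-1 0 0 -0.3 0;-1 0 0 0 0'; python3 -m creep '-1 0 0 -0.3 0;-1 0 0 0 0'; python3 -m creep '-1 0 0 -0.3 0;-1 0 0 0 0'
```

```text
clock: 25.85
position: [0.5562, 0.012, 0.0993]
tool_rot: [0.017, 1.0, 0.001, 0.002]
wrist_force: [-4.2, -0.9, 25.2]
grip_width: 0.003
grip_force: 12.6
clock: 26.1
position: [0.5566, 0.012, 0.0991]
tool_rot: [0.018, 1.0, 0.001, 0.002]
wrist_force: [-11.7, -1.0, 41.6]
grip_width: 0.0
grip_force: 20.7
clock: 26.35
position: [0.557, 0.0121, 0.0989]
tool_rot: [0.018, 1.0, 0.002, 0.002]
wrist_force: [-16.5, -0.7, 57.2]
grip_width: 0.003
grip_force: 28.6
```

```bash
python3 -m creep '-1 -0.1 0 3 0;-1 -0.5 0 3 0;-1 -3 0 3 0;-1 -3 0 3 0;-1 -3 3 3 0;-1 0 2 4 0;-1 0 0 0 0;-1 0 0 0 0'; python3 - <<'E'
from h import *
d=grab("wrist","pics/w16.png");s=robot.get_state();print(s["position"],s["wrist_force"])
m=cv2.inRange(cv2.cvtColor(d["image"],cv2.COLOR_RGB2HSV),(45,90,30),(85,255,255))
cc=lambda x,y:np.array([.538+.035*y*1+x, .1125])
for n,c,r,e in(("sq",(.538,.1125),.022,.046),("rd",(.5338,.0133),.019,.0435)):
    ax=np.array([.9994,-.035]);c=np.array(c)
    pts=[np.r_[c+ax*x,z] for x,z in((r-11e-3,.099),(r+11e-3,.099),(e-5e-3,.074),(e,.088),(e+.012,.088))]
    print(n,"pred fin-,fin+,nose,..",proj(d,pts).round(1).tolist())
for c in cv2.findContours(m,0,2)[0]:
    if cv2.contourArea(c)>80: print(cv2.boundingRect(c))
# gap column between fin and catch: hue mask along centre lines
for n,c in(("sq",(.538,.1125)),("rd",(.5338,.0133))):
    P=[np.r_[np.array(c)+np.array([.9994,-.035])*x/1000,.072] for x in range(-60,66,3)]
    q=proj(d,P);q=np.clip(q.round().astype(int),0,[639,479]);print(n,[(x,int(d["image"][b,a].max())) for x,(a,b) in zip(range(-60,66,3),q)])
E
```

```text
clock: 27.35
position: [0.4576, 0.0615, 0.2778]
tool_rot: [0.017, 1.0, -0.001, -0.002]
wrist_force: [0.4, -0.3, -0.6]
grip_width: 0.003
grip_force: 0.0
[0.45761181 0.06119004 0.27749226] [-1.17080024 -0.36557668  0.89912578]
sq pred fin-,fin+,nose,.. [[381.9, 318.7], [380.7, 342.2], [376.4, 335.7], [378.3, 348.8], [377.7, 360.7]]
rd pred fin-,fin+,nose,.. [[262.3, 314.5], [263.3, 338.1], [267.0, 332.3], [265.4, 345.3], [265.8, 357.3]]
(0, 356, 18, 73)
(366, 305, 23, 53)
(254, 300, 21, 55)
(74, 292, 80, 86)
(0, 227, 191, 253)
sq [(-60, 110), (-57, 99), (-54, 96), (-51, 95), (-48, 96), (-45, 38), (-42, 39), (-39, 32), (-36, 125), (-33, 129), (-30, 133), (-27, 109), (-24, 120), (-21, 115), (-18, 139), (-15, 138), (-12, 131), (-9, 144), (-6, 117), (-3, 113), (0, 137), (3, 135), (6, 135), (9, 69), (12, 52), (15, 50), (18, 52), (21, 49), (24, 51), (27, 75), (30, 77), (33, 81), (36, 71), (39, 81), (42, 71), (45, 80), (48, 80), (51, 81), (54, 79), (57, 126), (60, 96), (63, 59)]
rd [(-60, 56), (-57, 55), (-54, 57), (-51, 54), (-48, 63), (-45, 96), (-42, 49), (-39, 40), (-36, 94), (-33, 107), (-30, 148), (-27, 149), (-24, 129), (-21, 131), (-18, 118), (-15, 114), (-12, 80), (-9, 125), (-6, 134), (-3, 131), (0, 132), (3, 113), (6, 21), (9, 53), (12, 53), (15, 57), (18, 61), (21, 87), (24, 96), (27, 100), (30, 105), (33, 108), (36, 105), (39, 53), (42, 82), (45, 80), (48, 79), (51, 82), (54, 124), (57, 55), (60, 58), (63, 60)]
```

```bash
python3 -c "
from cell import robot
print(robot.close_job())"
```

```text
the job is handed in; nothing more can be done
None
```

I fitted the square grid and the round wedge cutter into their openings and handed the job in at about 27 s. Measurements after pressing indicate both lie flat with their catches forward, but I got no verdict back.

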